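Take the jug from the filling stand and fit its filter insert

ROBOT

A 6-joint arm with a two-finger parallel gripper is mounted at the origin on the work surface. World frame = base frame: x ahead of the robot, y to its left, z up, the work surface at z = 0. Lengths are in m, angles in degrees, forces in N, time in s.
With the tool pointing down it reaches from about 0.25 to 0.85 m from the base axis. Payload 12.5 kg.
Tool frame: the origin (TCP) lies midway between the tips of the shut fingers; the grasp point (between the pads) lies 19 mm behind it (manip.grip_point_offset is the distance from the TCP to the grasp point, in m); z points along the fingers, y is the direction in which the jaws open and shut (so a half turn about z gives the same grasp; the last joint's range is limited). The gripper opens to 93 mm and grips with 3 to 60 N. Pads are 15 mm wide; open, the fingers measure 128 mm over their backs; the gripper's body (75 mm by 188 mm) begins 65 mm behind the grasp point.
Start: joints at [-76.524, 20.094, 94.641, -0, 65.266, -4.847], TCP at [0.173, -0.522, 0.219] pointing down, gripper open.
Joint ranges: [-157.81, 157.81], [-45, 120.19], [0.68, 151.7], [-89.99, 269.99], [4.06, 180], [-164.3, 164.3]. Speed limits (degrees/s): [127.2, 127.2, 159.86, 180, 180, 180].

INTERFACE

Orientations are given as [roll, pitch, yaw] about the fixed x, y, z axes, in that order (R = Rz(yaw) Ry(pitch) Rx(roll)).
In Python, from rig import telemetry, snapshot, order, manip gives the robot as it stands. The module is installed in compiled form; this text tells all that it offers.
- The arm moves only by the tool arm_command, never from a script. Its argument "deltas" is a list of rows, each a list of 7 numbers: the shift along the tool's x, y, z in units of 30 mm (1.0 is 30 mm), then the turn, a rotation vector about the tool's x, y, z in rad, then the closure, from 0 (fully open) to 1 (shut). A call has exactly 5 rows; each row is the pose to reach, as a shift and turn from the pose commanded when the call began, along the tool's axes at that moment; what a row does not reach only later rows make up. A row lasts 1/10 s, in which the tool goes at most 50 mm and 8.59 degrees, less where a joint would pass 70% of its speed; a pose out of reach is approached as far as the arm can. A call with a gripper value outside its range is refused whole. The fingers move at their own pace and stop on an object; "force" is the grip in N (left out, the last holds). Time passes only in rows, so rows that repeat a pose let the fingers close, or fill a call up. It gives the time, the measured TCP pose, the force and the opening at its end, in the units of the state.
- telemetry.read_state(): the state, without advancing time (a new reading comes with each control period).
- snapshot(name): name is "side" or "top"; returns a dict with "color" (400x640x3 uint8, red, green, blue), "z_map" (400x640 float32, m along the optical axis (not along the pixel's ray), 0 where there is no reading), "fx", "fy", "cx", "cy" (pixels), "rvec" (rotation vector, rad) and "tvec" (3), from world to camera coordinates, as OpenCV has them. Camera axes: x right, y down, z forward; pixel columns grow to the right and rows downward; lengths in m; the calibration is good to about 2 mm. A picture is of the moment at which its call begins.
- order.job_done(): hands the job in, once; it reports no verdict.
The state is a dict: "time_s": time; "joint_pos": joint angles; "qd": joint speeds; "joint_torque": joint torques, N m; "eef_pos": TCP position; "ee_rot": TCP orientation; "force": force on the tool from outside, world axes, zero at the start; "ft_torque": the same for the moment, N m; "finger_gap": opening from 0.0 (shut) to 1.0 (fully open).
Only numpy, scipy, OpenCV 4.12 (cv2) and the standard library are available. Lean on these libraries where they do the work, as an engineer would, in place of code of your own. Each camera call takes 0.05 s, during which the arm holds its last target. There are 200 camera calls.

TASK

Take the steel jug by its handle from the filling stand, lifting it over the lip and out from under the head, set it down gently and upright on the thick wooden board, well inside its edges, and let go of it. Then take the steel filter insert by its cross bar and lower it gently into the jug's mouth until its flange lies flat on the rim all round, and let go. Keep the jug about upright while carrying it, do not press hard or drop either part, and leave the loose bottles, the jar and the tin where they stand.

Things in the scene. Friction and masses are not known exactly. Their poses are not given: they have to be found in the camera images.
- stand: Fixed grey filling stand. Origin: centre of its underside on the table, z up. Platform 150 x 150 mm centred on the origin, top 60 mm above the table, with a lip 8 mm wide and 8 mm high on all four edges. A column (36 x 36 mm, 280 mm tall) at its +y side, 98 mm from the origin, carries the head. Under the head it is open to -x (towards the robot), +x and -y: the lifted jug can leave to -y.
- stand_head (a point): Point on the underside of the stand's white box-shaped head, straight above the platform's centre, 210 mm above the table; axes as the stand's. From here the head reaches 80 mm to -x, 50 mm to +x, 40 mm to -y, 116 mm to +y and 65 mm up (a knob on it 77 mm). It overhangs the jug's handle: a gripper pointing straight down there hits it, one leaning back from it does not.
- jug_center (a point): Open steel jug (about 0.3 kg), at first on the platform under the head; point on its axis half-way up its height of 110 mm. Axes: z up the jug's axis, -x towards its handle. Outer radius 40 mm at the foot, growing evenly to 54 mm at the rim; wall 4 mm (mouth radius 50 mm), inside tapered likewise. The rim starts 40 mm below the head. Held by the handle it may sag.
- jug_grip (a point): Middle of the upper arm of the jug's D-shaped handle, 94 mm from the jug's axis (jug -x), 31 mm above jug_center; axes as the jug's. Flat-sided steel strap 16 mm wide (jug y), to be pinched across y. The upper arm is level, 14 mm high and ends 112 mm from the axis; there the strap (14 mm thick) goes down, and back to the wall near the foot.
- board_top (a point): Centre of the upper face of the fixed thick plywood board (a block), 160 x 160 mm, sides along its x and y; its upper face is 48 to 60 mm above the table, differing between runs.
- insert_center (a point): Solid tapered steel filter insert (about 0.25 kg), upright on the table; point on its axis half-way up its 114 mm. z up its axis, y along its cross bar. Cone of radius 36 mm at the underside, 46.5 mm at 70 mm up; there a flange of radius 58 mm, 5 mm thick; above it two posts with the cross bar. Home in the jug, this point is 42 mm above jug_center, with about 3 mm of side play.
- insert_bar (a point): Centre of the insert's cross bar, 50 mm above insert_center, axes as the insert's. Bar 76 mm long (y), 12 mm wide (x), 14 mm high; 25 mm free below it to the flange. Pinch it across x from above.
- bottle0: Amber bottle, radius 31 mm, 210 mm tall, loose, upright; origin at the centre of its underside. Not to be moved.
- bottle1: A second amber bottle like bottle0. Not to be moved.
- sprayer: White spray bottle, radius 38 mm, 185 mm tall, loose; origin at the centre of its underside. Not to be moved.
- canister: White plastic jar, radius 50 mm, 150 mm tall, loose; origin at the centre of its underside. Not to be moved.
- tin: Low aluminium tin, radius 34 mm, 55 mm tall, loose; origin at the centre of its underside. Not to be moved.
Mind the look-alikes: they are no part of the job. Leave any orange look-alike of the part that bears jug_center alone.

How it is judged (in metres and radians):
On the way, in this order (a step that is already met when the one before it is completed fails the run):
1. the jug is lifted off the stand and carried out from under the head (horizontal distance between jug_center and stand above 0.09 m and contact force between jug and stand below 0.1 N and contact force between the fingers and jug above 1 N), for 0.1 s.
2. the jug stands upright on the board, let go of, at rest (horizontal distance between jug_center and board_top below 0.04 m and z of jug_center in the frame of board_top below 0.058 m and angle between jug_center's own z axis and vertical below 0.05 rad and contact force between anything else and board above 1 N and contact force between the fingers and jug below 0.1 N and linear speed of jug below 0.02 m/s), for 0.2 s.
At the end, for the whole second after the job is handed in: The jug stands upright (within 3 degrees) and at rest on the board, its axis within 40 mm of the board's centre, and the insert sits in its mouth with the flange on the rim (within 2.5 mm of fully home, within 3 degrees of the jug's axis), both let go (horizontal distance between jug_center and board_top below 0.04 m and z of jug_center in the frame of board_top below 0.058 m and angle between jug_center's own z axis and vertical below 0.05 rad and z of insert_center in the frame of jug_center between 0.039 and 0.0445 m and horizontal distance between insert_center and jug_center below 0.008 m and angle between the z axis of insert_center and the z axis of jug_center, either way round below 0.05 rad and linear speed of each of jug, insert below 0.02 m/s); the robot touches nothing.
It fails at once if the jug is tipped more than 35 degrees (angle between jug_center's own z axis and vertical above 0.61 rad).
It fails at once if the jug is pressed on the board with more than 50 N (contact force between jug and board above 50 N).
It fails at once if the insert is pressed into the jug with more than 45 N (contact force between insert and jug above 45 N).
It fails at once if a bottle, the sprayer, the canister or the tin is shifted by more than 40 mm or knocked over (distance of any of bottle0, bottle1, sprayer, canister, tin from where it was at the start of the episode above 0.04 m or angle between any of bottle0, bottle1, sprayer, canister, tin's own z axis and vertical above 0.6 rad).
It fails at once if the jug or the insert is let fall (faster than 0.4 m/s with no finger on it: a drop of about 8 mm) ((linear speed of jug above 0.4 m/s and contact force between the fingers and jug below 0.1 N) or (linear speed of insert above 0.4 m/s and contact force between the fingers and insert below 0.1 N)).
It also fails if it takes over 64 s, if anything falls off the work surface, if the arm or the gripper's body presses on something with over 40 N, if the wrist force passes 120 N, or if a joint passes its speed limit or range.

## Working session

There is one attempt and no reset: what is moved stays moved. The work goes in short steps, Python scripts to look and compute and a tool call to move; the robot and the scene stay as the last step left them, time stands still between calls to the robot, and variables do not carry over. Pictures are saved under pics/ and viewed, about 8 in all and at most 12, crops included, and the job is handed in when it is done.

Besides the shell and the picture viewer there is one more tool, called as name(argument=value, ...), one argument or row to a line, values as JSON. arm_command: Moves the arm, as the interface text tells. Its arguments: {"type":"object","properties":{"deltas":{"type":"array","items":{"type":"array","items":{"type":"number"}}},"force":{"type":"number"}},"required":["deltas"]}

```bash
mkdir -p pics
cat > h.py <<'E'
import numpy as np, cv2
from scipy.spatial.transform import Rotation as R
from rig import telemetry, snapshot, order, manip
def shot(n,png=None):
    s=snapshot(n)
    if png: cv2.imwrite('pics/'+png,s['color'][:,:,::-1])
    Rm=cv2.Rodrigues(np.array(s['rvec'],float))[0]; t=np.array(s['tvec'],float).ravel()
    v,u=np.mgrid[:400,:640]; z=s['z_map']
    c=np.stack([(u-s['cx'])/s['fx']*z,(v-s['cy'])/s['fy']*z,z],-1)
    s['P']=(c-t)@Rm; s['ok']=z>0; s['C']=-Rm.T@t
    return s
E
python3 - <<'E'
from h import *
print(telemetry.read_state(),manip.grip_point_offset)
for n in('top','side'):
    s=shot(n,n+'0.png'); print(n,s['C'],s['fx']); np.savez(n+'0.npz',P=s['P'],ok=s['ok'],c=s['color'])
E
```

```text
{'time_s': 0.0, 'joint_pos': array([-7.65228940e+01,  2.01256234e+01,  9.46770458e+01,  1.16075117e-03,
        6.52671978e+01, -4.84615996e+00]), 'qd': array([ 0.06053541, -0.06347158,  0.01710843, -0.03622555,  0.04493676,
        0.00244213]), 'joint_torque': array([-2.96990966e-04, -4.97330153e+01, -2.85255057e+01,  6.99379575e-02,
        2.57019815e-02, -9.83485984e-05]), 'eef_pos': array([ 0.17286379, -0.52175498,  0.21808851]), 'ee_rot': array([-1.79930472e+02, -6.95231507e-03,  1.83227754e+01]), 'force': array([ 0.139162  ,  0.55133183, -0.15072012]), 'ft_torque': array([0.02995006, 0.03440957, 0.03813509]), 'finger_gap': 0.9984884713534098} 0.0188
top [0.25881266 0.04348536 2.03803703] 467.8027219508834
side [-0.06313643  1.08972337  0.8791213 ] 395.7921636951223
```

View pics/top0.png

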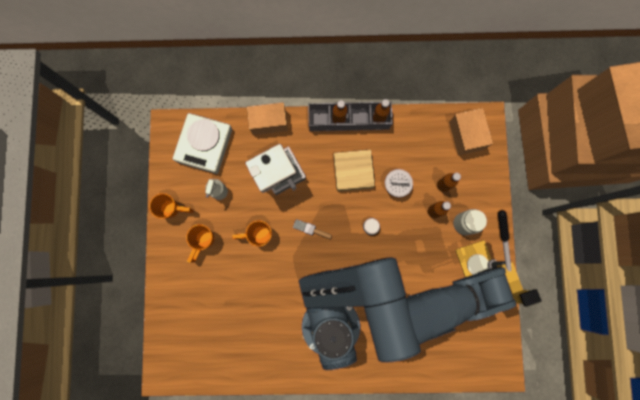

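View pics/side0.png

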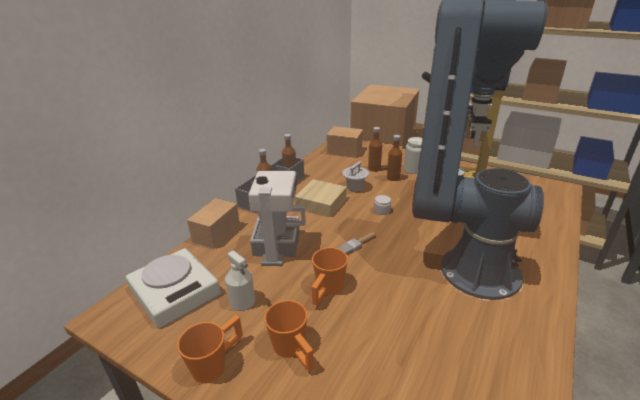

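```bash
cat > m.py <<'E'
from h import *
T=np.load('top0.npz');S=np.load('side0.npz')
P=T['P'];ok=T['ok']
def reg(P,ok,x,y,z): 
    m=ok.copy()
    for i,r in enumerate((x,y,z)): m&=(P[...,i]>r[0])&(P[...,i]<r[1])
    return P[m]
def px(u,v):
    return P[v,u].round(3)
for n,p in dict(headc=(275,168),board=(353,170),ins=(399,183),tin=(372,227),b0=(440,212),b1=(449,186),can=(472,222),lip=(297,178),spray=(214,189)).items(): print(n,px(*p))
def rect(n,Q):
    if len(Q)<5: print(n,len(Q));return
    r=cv2.minAreaRect(Q[:,:2].astype(np.float32)*1000)
    print(n,len(Q),np.round(r[0],1),np.round(r[1],1),round(r[2],1),'zmed',np.median(Q[:,2]).round(4))
b=px(353,170);h=px(275,168);i=px(399,183)
w=.13
rect('board',reg(P,ok,(b[0]-w,b[0]+w),(b[1]-w,b[1]+.12),(.04,.07)))
rect('head',reg(P,ok,(h[0]-.17,h[0]+.17),(h[1]-.17,h[1]+.17),(.262,.285)))
rect('lip',reg(P,ok,(h[0]-.17,h[0]+.17),(h[1]-.17,h[1]+.17),(.05,.075)))
rect('flange',reg(P,ok,(i[0]-.08,i[0]+.08),(i[1]-.08,i[1]+.08),(.06,.085)))
rect('bar',reg(P,ok,(i[0]-.08,i[0]+.08),(i[1]-.08,i[1]+.08),(.1,.125)))
P2=S['P'];o2=S['ok']
rect('S board',reg(P2,o2,(b[0]-w,b[0]+w),(b[1]-w,b[1]+.12),(.04,.07)))
rect('S head',reg(P2,o2,(h[0]-.2,h[0]+.2),(h[1]-.17,h[1]+.17),(.262,.285)))
rect('S jug',reg(P2,o2,(h[0]-.2,h[0]+.2),(h[1]-.17,h[1]+.17),(.08,.18)))
rect('S bar',reg(P2,o2,(i[0]-.08,i[0]+.08),(i[1]-.08,i[1]+.08),(.1,.125)))
for v in range(195,240,5): print(v,[tuple(P2[v,u].round(3)) for u in range(276,312,6)])
E
python3 m.py
python3 - <<'E'
import cv2
a=cv2.imread('pics/side0.png')[160:280,220:380];b=cv2.imread('pics/top0.png')[130:220,230:420]
a=cv2.resize(a,(533,400),interpolation=3);b=cv2.resize(b,None,fx=4,fy=4,interpolation=3)
cv2.imwrite('pics/c1.png',cv2.resize(a,(800,600)));cv2.imwrite('pics/c2.png',b)
E
```

```text
headc [0.629 0.205 0.273]
board [ 0.656 -0.11   0.069]
ins [ 0.594 -0.302  0.08 ]
tin [ 0.413 -0.186  0.042]
b0 [ 0.461 -0.45   0.15 ]
b1 [ 0.569 -0.497  0.133]
can [ 0.418 -0.575  0.154]
lip [0.629 0.131 0.055]
spray [0.573 0.47  0.139]
board 1354 [ 661.3 -114.3] [163.5 161.2] 3.5 zmed 0.0571
head 1276 [632.1 224.3] [133.5 157. ] 27.0 zmed 0.2743
lip 315 [663.5 197.6] [152.6 150. ] 28.2 zmed 0.0617
flange 507 [ 595.6 -300.5] [114.1 113.7] 74.5 zmed 0.0737
bar 59 [ 596.  -300.9] [74.6 12.3] 86.8 zmed 0.1122
S board 958 [ 665.9 -108. ] [164.3 166.5] 3.7 zmed 0.0587
S head 1076 [634.2 230.3] [131.4 158.4] 27.7 zmed 0.2758
S jug 899 [554.  265.7] [165.7 277.6] 53.4 zmed 0.1165
S bar 50 [ 600.2 -297.6] [79.1 14.2] 85.2 zmed 0.112
195 [(np.float64(0.582), np.float64(0.287), np.float64(0.272)), (np.float64(0.567), np.float64(0.277), np.float64(0.271)), (np.float64(0.551), np.float64(0.268), np.float64(0.271)), (np.float64(0.583), np.float64(0.193), np.float64(0.222)), (np.float64(0.722), np.float64(-0.041), np.float64(0.059)), (np.float64(0.702), np.float64(-0.054), np.float64(0.058))]
200
[... 2154 characters left out ...]
oat64(0.64), np.float64(0.231), np.float64(0.087)), (np.float64(0.63), np.float64(0.211), np.float64(0.078)), (np.float64(0.627), np.float64(0.182), np.float64(0.06)), (np.float64(0.604), np.float64(0.177), np.float64(0.066)), (np.float64(0.638), np.float64(0.092), np.float64(-0.001)), (np.float64(0.616), np.float64(0.085), np.float64(0.003))]
235 [(np.float64(0.641), np.float64(0.232), np.float64(0.066)), (np.float64(0.625), np.float64(0.22), np.float64(0.064)), (np.float64(0.61), np.float64(0.206), np.float64(0.061)), (np.float64(0.585), np.float64(0.205), np.float64(0.068)), (np.float64(0.619), np.float64(0.121), np.float64(0.002)), (np.float64(0.6), np.float64(0.111), np.float64(0.002))]
```

View pics/c1.png

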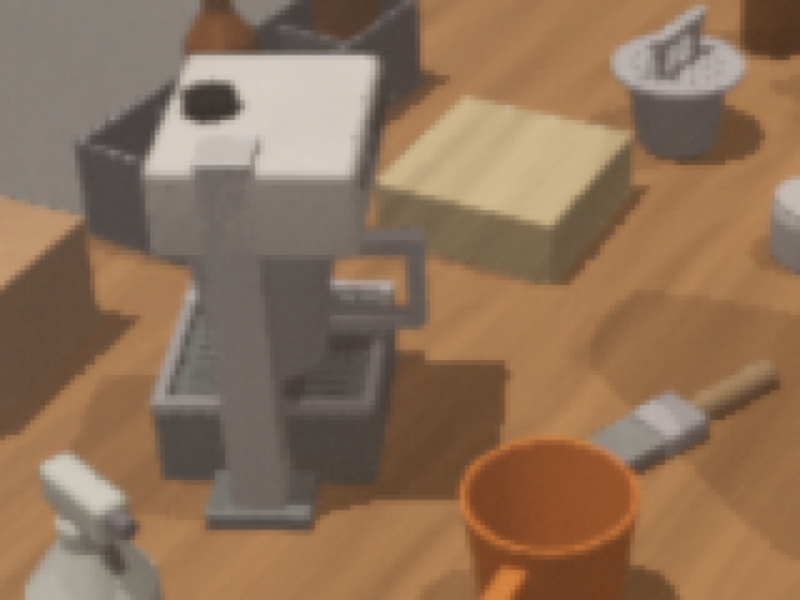

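View pics/c2.png

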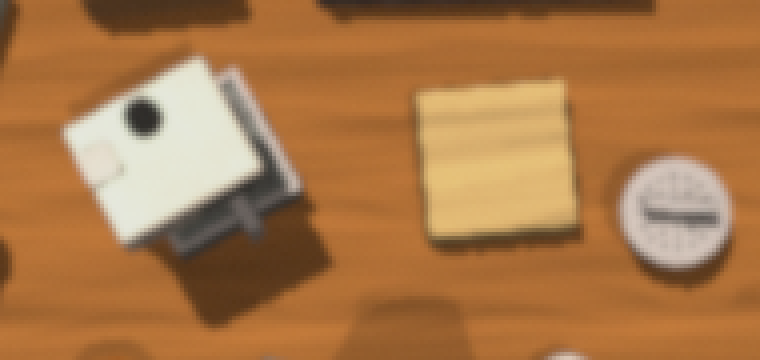

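```bash
cat > m2.py <<'E'
from m import reg,P,ok,P2,o2,np,cv2
o=np.array([.6635,.199]);a=np.deg2rad(27.5);M=np.array([[np.cos(a),np.sin(a)],[-np.sin(a),np.cos(a)]])
for n,p,k in(('top',P,ok),('side',P2,o2)):
    Q=reg(p,k,(.45,.75),(.05,.35),(.132,.162)); L=(Q[:,:2]-o)@M.T
    s=(L[:,0]<-50e-3)&(L[:,0]>-.125)&(abs(L[:,1])<.06); print(n); 
    print(np.c_[L[s]*1000,Q[s,2]*1000,Q[s,:2]*1000].round(0).astype(int)[:40].tolist())
E
python3 m2.py | sed -n '/^top$/,$p'
python3 - <<'E'
import sys;sys.path.insert(0,'.')
E
```

```text
top
[[-68, -9, 151, 607, 159], [-72, -13, 158, 606, 155], [-67, 0, 144, 604, 168], [-70, -4, 153, 603, 163], [-73, -7, 155, 602, 159], [-74, -11, 150, 603, 155], [-76, -15, 150, 603, 151], [-75, -2, 156, 598, 163], [-75, -5, 148, 600, 160], [-78, -9, 151, 599, 155], [-79, -13, 151, 599, 151], [-77, 0, 148, 595, 164], [-80, -3, 157, 594, 159], [-81, -7, 149, 595, 155], [-83, -11, 152, 594, 151], [-85, -14, 152, 594, 147], [-83, -1, 151, 591, 159], [-85, -5, 151, 590, 155], [-87, -9, 153, 590, 151], [-88, -12, 148, 591, 147], [-91, -16, 152, 590, 143], [-89, -3, 154, 586, 155], [-91, -7, 155, 586, 151], [-93, -10, 157, 585, 147], [-94, -14, 149, 587, 143], [-91, -1, 146, 583, 156], [-94, -5, 148, 583, 152], [-97, -8, 154, 582, 147], [-98, -12, 151, 582, 143], [-100, -16, 150, 582, 139], [-97, -3, 146, 579, 152], [-99, -6, 149, 578, 147], [-101, -10, 150, 578, 143], [-104, -13, 154, 577, 139], [-105, -17, 148, 578, 135], [-103, -4, 151, 574, 147], [-104, -8, 142, 575, 144], [-107, -12, 147, 574, 139], [-108, -2, 159, 568, 147], [-106, -7, 132, 573, 144]]
side
[[-62, -9, 154, 613, 162], 
[... 309 characters left out ...]
0, 171], [-63, -2, 155, 608, 168], [-67, 0, 156, 604, 168], [-70, -1, 155, 602, 166], [-73, -2, 154, 600, 163], [-77, 2, 157, 594, 165], [-80, -3, 154, 594, 159], [-83, -4, 153, 592, 157], [-87, -4, 154, 588, 156], [-90, -4, 154, 585, 154], [-94, -5, 153, 583, 152], [-97, -1, 155, 578, 153], [-101, -3, 154, 576, 149], [-60, 4, 154, 608, 175], [-63, -2, 151, 608, 168], [-67, 5, 155, 602, 172], [-70, -1, 151, 602, 166], [-73, 0, 151, 599, 165], [-77, 1, 152, 595, 164], [-81, 3, 154, 590, 164], [-83, -3, 150, 591, 158], [-87, -2, 151, 587, 157], [-91, 0, 152, 583, 157], [-94, 1, 153, 580, 156], [-97, -4, 150, 579, 151], [-101, 0, 152, 574, 152], [-60, 2, 149, 609, 173], [-63, 1, 149, 607, 171]]
```

```bash
cat > plan.py <<'E'
import numpy as np, pickle, os, sys
from scipy.spatial.transform import Rotation as R, Slerp
F='cmd.pkl'
def load():
    if os.path.exists(F): p,q=pickle.load(open(F,'rb')); return np.array(p),R.from_quat(q)
    return np.array([.173,-.522,.219]),R.from_euler('xyz',[180,0,18.33],degrees=True)
def tool(yaw,lean):  # tool z leans forward along heading yaw by lean (deg)
    return R.from_euler('z',yaw,degrees=True)*R.from_euler('x',180,degrees=True)*R.from_euler('y',lean,degrees=True)
def plan(way,g):
    """way: list of (pos,R,ncalls); prints rows, stores final commanded pose"""
    p,r=load()
    for tp,tr,n in way:
        p0,r0=p,r; dr=(r0.inv()*tr).as_rotvec()
        for k in range(n):
            rows=[]
            for j in range(1,6):
                f=(k+j/5)/n; P=p0+f*(np.array(tp)-p0); Q=r0*R.from_rotvec(f*dr)
                rows.append(np.r_[r.inv().apply(P-p)/.03,(r.inv()*Q).as_rotvec()].round(3))
            print([[float(x)+0. for x in w]+[g] for w in rows])
            w=rows[-1]; p=p+r.apply(w[:3]*.03); r=r*R.from_rotvec(w[3:])
    pickle.dump((p,r.as_quat()),open(F,'wb')); print('end',p.round(4),r.as_matrix()[:,2].round(3))
E
python3 - <<'E'
from plan import *
T=tool(33,45); d=T.apply([0,0,1]); print(T.as_matrix().round(2))
g=np.array([.5865,.151,.146])
plan([(g+(.0188-.12)*d,tool(33,45),4)],0)
E
```

```text
[[ 0.59  0.54  0.59]
 [ 0.39 -0.84  0.39]
 [ 0.71  0.   -0.71]]
[[0.892, -0.818, 0.002, 0.005, 0.039, -0.012, 0], [1.783, -1.636, 0.005, 0.01, 0.078, -0.024, 0], [2.675, -2.453, 0.007, 0.015, 0.117, -0.036, 0], [3.566, -3.271, 0.01, 0.02, 0.156, -0.049, 0], [4.458, -4.089, 0.012, 0.025, 0.195, -0.061, 0]]
[[0.92, -0.76, 0.199, 0.005, 0.039, -0.012, 0], [1.84, -1.52, 0.399, 0.01, 0.078, -0.024, 0], [2.76, -2.28, 0.598, 0.015, 0.117, -0.036, 0], [3.68, -3.039, 0.798, 0.02, 0.156, -0.048, 0], [4.6, -3.799, 0.997, 0.025, 0.196, -0.06, 0]]
[[0.906, -0.698, 0.398, 0.005, 0.039, -0.012, 0], [1.811, -1.395, 0.795, 0.01, 0.078, -0.025, 0], [2.716, -2.092, 1.192, 0.015, 0.117, -0.037, 0], [3.622, -2.79, 1.589, 0.02, 0.156, -0.049, 0], [4.527, -3.487, 1.987, 0.025, 0.195, -0.061, 0]]
[[0.85, -0.631, 0.585, 0.005, 0.039, -0.012, 0], [1.7, -1.263, 1.171, 0.01, 0.078, -0.024, 0], [2.549, -1.894, 1.757, 0.015, 0.117, -0.036, 0], [3.399, -2.525, 2.342, 0.021, 0.156, -0.048, 0], [4.249, -3.157, 2.928, 0.026, 0.195, -0.061, 0]]
end [0.5265 0.112  0.2176] [ 0.593  0.386 -0.707]
```

```bash
rm cmd.pkl; sed -i 's/round(3))$/round(2))/' plan.py
python3 - <<'E'
from plan import *
T=tool(33,45); d=T.apply([0,0,1])
g=np.array([.5865,.151,.146])
plan([(g+(.0188-.12)*d,tool(33,45),4)],0)
E
```

```text
[[0.89, -0.82, 0.0, 0.01, 0.04, -0.01, 0], [1.78, -1.64, 0.0, 0.01, 0.08, -0.02, 0], [2.67, -2.45, 0.01, 0.02, 0.12, -0.04, 0], [3.57, -3.27, 0.01, 0.02, 0.16, -0.05, 0], [4.46, -4.09, 0.01, 0.03, 0.2, -0.06, 0]]
[[0.92, -0.76, 0.21, 0.0, 0.03, -0.01, 0], [1.83, -1.52, 0.42, 0.01, 0.07, -0.03, 0], [2.75, -2.28, 0.62, 0.01, 0.11, -0.04, 0], [3.67, -3.04, 0.83, 0.02, 0.15, -0.05, 0], [4.59, -3.8, 1.04, 0.02, 0.19, -0.06, 0]]
[[0.9, -0.7, 0.4, 0.01, 0.04, -0.01, 0], [1.81, -1.4, 0.79, 0.01, 0.08, -0.03, 0], [2.71, -2.1, 1.19, 0.02, 0.12, -0.04, 0], [3.61, -2.8, 1.58, 0.02, 0.16, -0.05, 0], [4.52, -3.5, 1.98, 0.03, 0.2, -0.06, 0]]
[[0.84, -0.63, 0.59, 0.0, 0.03, -0.02, 0], [1.69, -1.26, 1.18, 0.01, 0.07, -0.03, 0], [2.53, -1.89, 1.78, 0.01, 0.11, -0.04, 0], [3.38, -2.52, 2.37, 0.02, 0.15, -0.05, 0], [4.23, -3.15, 2.96, 0.02, 0.19, -0.06, 0]]
end [0.5267 0.112  0.2176] [ 0.59  0.38 -0.71]
```

arm_command(
  deltas=[
    [0.89, -0.82, 0.0, 0.01, 0.04, -0.01, 0],
    [1.78, -1.64, 0.0, 0.01, 0.08, -0.02, 0],
    [2.67, -2.45, 0.01, 0.02, 0.12, -0.04, 0],
    [3.57, -3.27, 0.01, 0.02, 0.16, -0.05, 0],
    [4.46, -4.09, 0.01, 0.03, 0.2, -0.06, 0],
  ],
)

```text
time_s: 0.6
eef_pos: [0.2618, -0.362, 0.2182]
ee_rot: [-178.6, -11.6, 21.6]
force: [0.9, -0.2, 0.5]
finger_gap: 1.004
```

arm_command(
  deltas=[
    [0.92, -0.76, 0.21, 0.0, 0.03, -0.01, 0],
    [1.83, -1.52, 0.42, 0.01, 0.07, -0.03, 0],
    [2.75, -2.28, 0.62, 0.01, 0.11, -0.04, 0],
    [3.67, -3.04, 0.83, 0.02, 0.15, -0.05, 0],
    [4.59, -3.8, 1.04, 0.02, 0.19, -0.06, 0],
  ],
)

```text
time_s: 1.1
eef_pos: [0.3502, -0.2038, 0.2179]
ee_rot: [-178.4, -22.6, 24.9]
force: [0.6, -0.2, -0.1]
finger_gap: 1.001
```

arm_command(
  deltas=[
    [0.9, -0.7, 0.4, 0.01, 0.04, -0.01, 0],
    [1.81, -1.4, 0.79, 0.01, 0.08, -0.03, 0],
    [2.71, -2.1, 1.19, 0.02, 0.12, -0.04, 0],
    [3.61, -2.8, 1.58, 0.02, 0.16, -0.05, 0],
    [4.52, -3.5, 1.98, 0.03, 0.2, -0.06, 0],
  ],
)

```text
time_s: 1.6
eef_pos: [0.4384, -0.0451, 0.2176]
ee_rot: [-178.4, -34.1, 28.5]
force: [0.5, -0.2, 0.0]
finger_gap: 1.001
```

arm_command(
  deltas=[
    [0.84, -0.63, 0.59, 0.0, 0.03, -0.02, 0],
    [1.69, -1.26, 1.18, 0.01, 0.07, -0.03, 0],
    [2.53, -1.89, 1.78, 0.01, 0.11, -0.04, 0],
    [3.38, -2.52, 2.37, 0.02, 0.15, -0.05, 0],
    [4.23, -3.15, 2.96, 0.02, 0.19, -0.06, 0],
  ],
)

```text
time_s: 2.1
eef_pos: [0.5271, 0.1131, 0.2171]
ee_rot: [-179.9, -45.0, 32.7]
force: [0.9, 0.1, 0.4]
finger_gap: 1.002
```

Run:
```python
from plan import *
T=tool(33,45); d=T.apply([0,0,1])
g=np.array([.5865,.151,.146])
plan([(g+.0188*d,tool(33,45),2)],0)
```

```text
[[0.0, 0.0, 0.4, 0.0, 0.0, 0.0, 0], [0.0, 0.0, 0.8, 0.0, 0.0, 0.0, 0], [0.0, 0.0, 1.2, 0.0, 0.0, 0.0, 0], [0.0, -0.01, 1.6, 0.0, 0.0, 0.0, 0], [0.0, -0.01, 2.0, 0.0, 0.0, 0.0, 0]]
[[0.0, 0.0, 0.4, 0.0, 0.0, 0.0, 0], [0.0, 0.0, 0.8, 0.0, 0.0, 0.0, 0], [0.0, 0.0, 1.2, 0.0, 0.0, 0.0, 0], [0.0, 0.0, 1.6, 0.0, 0.0, 0.0, 0], [0.0, -0.01, 2.0, 0.0, 0.0, 0.0, 0]]
end [0.5976 0.1584 0.1327] [ 0.59  0.38 -0.71]
```

arm_command(
  deltas=[
    [0.0, 0.0, 0.4, 0.0, 0.0, 0.0, 0],
    [0.0, 0.0, 0.8, 0.0, 0.0, 0.0, 0],
    [0.0, 0.0, 1.2, 0.0, 0.0, 0.0, 0],
    [0.0, -0.01, 1.6, 0.0, 0.0, 0.0, 0],
    [0.0, -0.01, 2.0, 0.0, 0.0, 0.0, 0],
  ],
)

```text
time_s: 2.6
eef_pos: [0.5623, 0.1353, 0.1742]
ee_rot: [-179.9, -44.9, 32.7]
force: [0.6, -0.1, 0.1]
finger_gap: 0.998
```

arm_command(
  deltas=[
    [0.0, 0.0, 0.4, 0.0, 0.0, 0.0, 0],
    [0.0, 0.0, 0.8, 0.0, 0.0, 0.0, 0],
    [0.0, 0.0, 1.2, 0.0, 0.0, 0.0, 0],
    [0.0, 0.0, 1.6, 0.0, 0.0, 0.0, 0],
    [0.0, -0.01, 2.0, 0.0, 0.0, 0.0, 0],
  ],
)

```text
time_s: 3.1
eef_pos: [0.5978, 0.1584, 0.1317]
ee_rot: [-179.9, -44.9, 32.7]
force: [0.2, -0.4, -0.2]
finger_gap: 0.997
```

Run:
```python
from h import *
s=shot('side');t=shot('top')
a=cv2.resize(s['color'][150:270,230:350],(400,400),interpolation=2);b=cv2.resize(t['color'][120:220,240:340],(400,400),interpolation=2)
cv2.imwrite('pics/g1.png',np.hstack([a,b])[:,:,::-1])
```

```text
(no output)
```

View pics/g1.png

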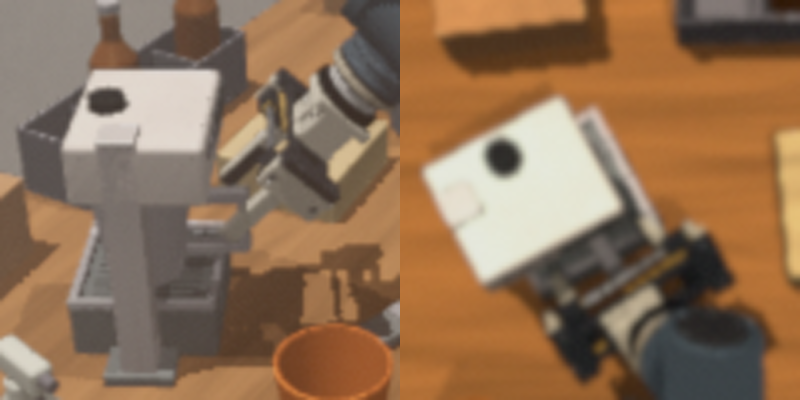

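The crop shows the gripper leaning back, clear of the head, with a finger on each side of the handle (handle at crop (605,245), roughly central between the fingers). I'll close it.

arm_command(
  deltas=[
    [0, 0, 0, 0, 0, 0, 0.6],
    [0, 0, 0, 0, 0, 0, 0.8],
    [0, 0, 0, 0, 0, 0, 1],
    [0, 0, 0, 0, 0, 0, 1],
    [0, 0, 0, 0, 0, 0, 1],
  ],
  force=60,
)

```text
time_s: 3.7
eef_pos: [0.5977, 0.1582, 0.1326]
ee_rot: [-180.0, -45.0, 32.7]
force: [-0.5, -0.2, 0.6]
finger_gap: 0.618
```

arm_command(
  deltas=[
    [0, 0, 0, 0, 0, 0, 1],
    [0, 0, 0, 0, 0, 0, 1],
    [0, 0, 0, 0, 0, 0, 1],
    [0, 0, 0, 0, 0, 0, 1],
    [0, 0, 0, 0, 0, 0, 1],
  ],
)

```text
time_s: 4.2
eef_pos: [0.5977, 0.1582, 0.1323]
ee_rot: [-179.9, -45.0, 32.7]
force: [-0.2, -0.6, 0.2]
finger_gap: 0.188
```

Run:
```python
from plan import *
p,r=load()
s=np.array([np.sin(np.radians(27.5)),-np.cos(np.radians(27.5)),0])
q=p+[0,0,.018]
plan([(q,r,1)],1)
plan([(q+.14*s,r,2)],1)
```

```text
[[0.08, 0.0, -0.08, 0.0, 0.0, 0.0, 1], [0.17, 0.0, -0.17, 0.0, 0.0, 0.0, 1], [0.25, 0.0, -0.25, 0.0, 0.0, 0.0, 1], [0.34, 0.0, -0.34, 0.0, 0.0, 0.0, 1], [0.42, 0.0, -0.42, 0.0, 0.0, 0.0, 1]]
end [0.5977 0.1584 0.1505] [ 0.59  0.38 -0.71]
[[-0.03, 0.46, -0.03, 0.0, 0.0, 0.0, 1], [-0.06, 0.93, -0.06, 0.0, 0.0, 0.0, 1], [-0.09, 1.39, -0.09, 0.0, 0.0, 0.0, 1], [-0.12, 1.86, -0.12, 0.0, 0.0, 0.0, 1], [-0.15, 2.32, -0.15, 0.0, 0.0, 0.0, 1]]
[[-0.03, 0.47, -0.04, 0.0, 0.0, 0.0, 1], [-0.06, 0.93, -0.07, 0.0, 0.0, 0.0, 1], [-0.09, 1.4, -0.1, 0.0, 0.0, 0.0, 1], [-0.12, 1.86, -0.13, 0.0, 0.0, 0.0, 1], [-0.15, 2.33, -0.16, 0.0, 0.0, 0.0, 1]]
end [0.6622 0.0341 0.1507] [ 0.59  0.38 -0.71]
```

arm_command(
  deltas=[
    [0, 0, 0, 0, 0, 0, 1],
    [0, 0, 0, 0, 0, 0, 1],
    [0, 0, 0, 0, 0, 0, 1],
    [0, 0, 0, 0, 0, 0, 1],
    [0, 0, 0, 0, 0, 0, 1],
  ],
)

```text
time_s: 4.7
eef_pos: [0.5976, 0.1582, 0.1324]
ee_rot: [-179.9, -45.0, 32.7]
force: [-0.2, -0.6, -0.5]
finger_gap: 0.166
```

arm_command(
  deltas=[
    [0.08, 0.0, -0.08, 0.0, 0.0, 0.0, 1],
    [0.17, 0.0, -0.17, 0.0, 0.0, 0.0, 1],
    [0.25, 0.0, -0.25, 0.0, 0.0, 0.0, 1],
    [0.34, 0.0, -0.34, 0.0, 0.0, 0.0, 1],
    [0.42, 0.0, -0.42, 0.0, 0.0, 0.0, 1],
  ],
)

```text
time_s: 5.2
eef_pos: [0.5977, 0.1583, 0.1506]
ee_rot: [-179.9, -45.0, 32.7]
force: [0.2, 1.1, -2.5]
finger_gap: 0.165
```

Run:
```python
from h import *
print(telemetry.read_state()['force'],telemetry.read_state()['finger_gap'])
s=shot('side');np.savez('s1.npz',P=s['P'],ok=s['ok'])
a=cv2.resize(s['color'][170:270,240:340],(600,600),interpolation=2)
cv2.imwrite('pics/g2.png',a[:,:,::-1])
P=s['P'];ok=s['ok']
Q0=np.load('side0.npz')['P']
for v in range(212,245,4): print(v,[(Q0[v,u].round(3).tolist(),P[v,u].round(3).tolist()) for u in (276,282)])
```

```text
[ 0.23434804  1.11871718 -2.53751778] 0.16480128990682325
212 [([0.629, 0.236, 0.167], [0.632, 0.232, 0.164]), ([0.623, 0.212, 0.155], [0.622, 0.213, 0.156])]
216 [([0.632, 0.234, 0.149], [0.634, 0.232, 0.147]), ([0.623, 0.214, 0.14], [0.624, 0.212, 0.138])]
220 [([0.634, 0.233, 0.132], [0.636, 0.232, 0.13]), ([0.627, 0.21, 0.12], [0.628, 0.209, 0.119])]
224 [([0.636, 0.234, 0.115], [0.634, 0.236, 0.117]), ([0.629, 0.21, 0.103], [0.629, 0.209, 0.102])]
228 [([0.641, 0.23, 0.094], [0.639, 0.231, 0.096]), ([0.631, 0.209, 0.084], [0.63, 0.21, 0.086])]
232 [([0.641, 0.231, 0.079], [0.657, 0.212, 0.06]), ([0.629, 0.214, 0.071], [0.637, 0.204, 0.062])]
236 [([0.641, 0.233, 0.063], [0.642, 0.232, 0.061]), ([0.623, 0.223, 0.063], [0.623, 0.223, 0.063])]
240 [([0.613, 0.269, 0.08], [0.613, 0.27, 0.08]), ([0.603, 0.25, 0.071], [0.606, 0.246, 0.067])]
244 [([0.611, 0.274, 0.068], [0.61, 0.275, 0.068]), ([0.605, 0.25, 0.054], [0.605, 0.25, 0.053])]
```

View pics/g2.png

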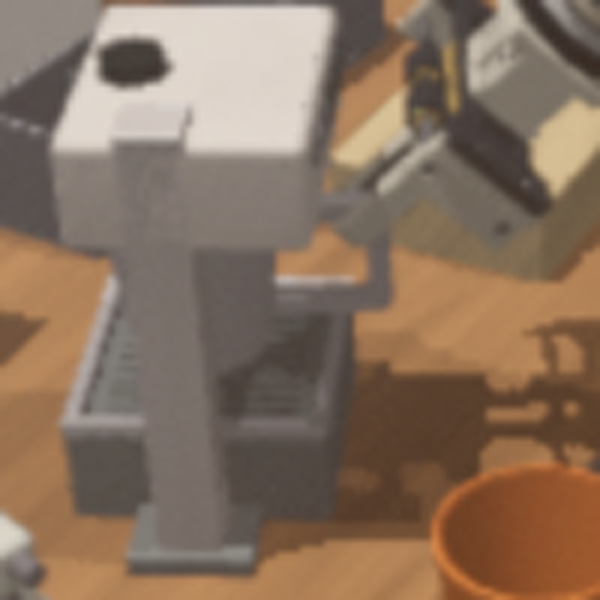

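The jug is off the platform (wrist carries −2.5 N, and a shadow gap shows under the foot at about (250,365)). I'll lift another 8 mm to be safe on the way out.

arm_command(
  deltas=[
    [0.1, 0.1, -0.13, 0.0, 0.0, 0.0, 1],
    [0.14, 0.5, -0.25, 0.0, 0.0, 0.0, 1],
    [0.1, 1.1, -0.28, 0.0, 0.0, 0.0, 1],
    [0.07, 1.71, -0.31, 0.0, 0.0, 0.0, 1],
    [0.04, 2.32, -0.34, 0.0, 0.0, 0.0, 1],
  ],
)

```text
time_s: 5.75
eef_pos: [0.6302, 0.0957, 0.1583]
ee_rot: [-179.9, -45.0, 32.7]
force: [-0.2, 0.8, -2.8]
finger_gap: 0.164
```

arm_command(
  deltas=[
    [-0.03, 0.47, -0.04, 0.0, 0.0, 0.0, 1],
    [-0.06, 0.93, -0.07, 0.0, 0.0, 0.0, 1],
    [-0.09, 1.4, -0.1, 0.0, 0.0, 0.0, 1],
    [-0.12, 1.86, -0.13, 0.0, 0.0, 0.0, 1],
    [-0.15, 2.33, -0.16, 0.0, 0.0, 0.0, 1],
  ],
)

```text
time_s: 6.25
eef_pos: [0.6627, 0.033, 0.1583]
ee_rot: [-179.9, -45.0, 32.7]
force: [0.1, 0.5, -2.9]
finger_gap: 0.164
```

Run:
```python
from plan import *
p,r=load(); p=p+r.apply([.19*.03,0,-.19*.03])
pickle.dump((p,r.as_quat()),open(F,'wb'))
from h import telemetry,shot,cv2
s=telemetry.read_state();print(p,s['eef_pos'],s['ee_rot'],s['force'],s['ft_torque'],s['finger_gap'])
a=shot('side');b=shot('top')
im=np.hstack([cv2.resize(a['color'][140:260,240:360],(400,400)),cv2.resize(b['color'][120:220,260:360],(400,400))])
cv2.imwrite('pics/g3.png',im[:,:,::-1])
np.savez('top2.npz',P=b['P'],ok=b['ok'],c=b['color']);np.savez('side2.npz',P=a['P'],ok=a['ok'],c=a['color'])
# rim: top points with z .13-.2 near expected jug centre
c=p-.0188*r.as_matrix()[:,2]; c=c[:2]+.094*np.array([np.cos(np.radians(32.7)),np.sin(np.radians(32.7))]); print('exp centre',c)
for n,S in(('top',b),('side',a)):
    P=S['P'];d=np.hypot(P[...,0]-c[0],P[...,1]-c[1]);m=S['ok']&(d<.062)&(P[...,2]>.15)&(P[...,2]<.22)&(d>.04)
    Q=P[m]; A=np.c_[Q[:,:2]-c,np.ones(len(Q))]; k=np.linalg.lstsq(A,Q[:,2],rcond=None)[0]
    print(n,len(Q),'plane tilt deg',np.degrees(k[:2]).round(1),k[2].round(4))
```

```text
[0.66224612 0.03405978 0.1587276 ] [0.66268046 0.03303341 0.15833837] [-179.9370515   -44.96932761   32.70549364] [ 0.14976042  0.50089246 -2.85011239] [-0.49791204  0.78570762  0.00730993] 0.16354303397765307
exp centre [0.73017779 0.07764693]
top 224 plane tilt deg [-5.6  0.6] 0.1813
side 0 plane tilt deg [0. 0.] 0.0
```

View pics/g3.png

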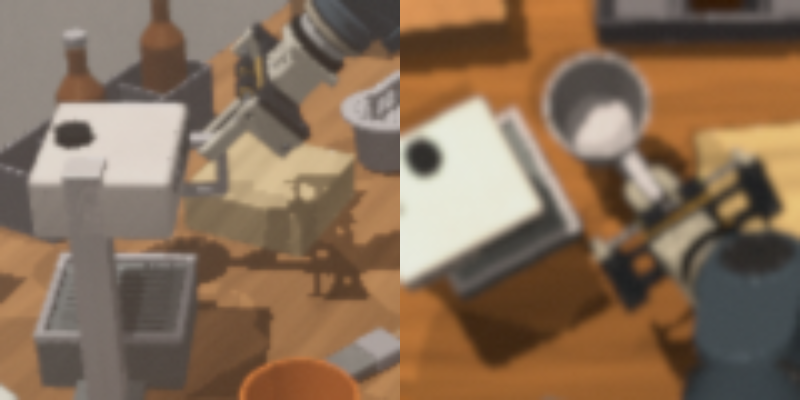

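```bash
cat > rim.py <<'E'
import numpy as np, cv2
def rim(P,ok,c,lo,hi,r=.070,it=4,R0=(.044,.060)):
    """fit rim plane + circle centre from outermost high points"""
    c=np.array(c,float)
    for _ in range(it):
        d=np.hypot(P[...,0]-c[0],P[...,1]-c[1]); m=ok&(d<r)&(P[...,2]>lo)&(P[...,2]<hi)
        Q=P[m]; k2=cv2.minEnclosingCircle(Q[:,:2].astype(np.float32)*1000)
        d=np.hypot(*(Q[:,:2]-c).T); Q=Q[(d>R0[0])&(d<R0[1])]
        A=np.c_[2*Q[:,:2],np.ones(len(Q))]; s=np.linalg.lstsq(A,(Q[:,:2]**2).sum(1),rcond=None)[0]; c=s[:2]
    R=np.sqrt(s[2]+c@c)
    for _ in range(5):
        k=np.linalg.lstsq(np.c_[Q[:,:2]-c,np.ones(len(Q))],Q[:,2],rcond=None)[0]
        e=Q[:,2]-(np.c_[Q[:,:2]-c,np.ones(len(Q))]@k); Q=Q[e>-.006]
    return c.round(4),R.round(4),np.degrees(k[:2]).round(1),k[2].round(4),len(Q)
E
python3 - <<'E'
from rim import *
T=np.load('top2.npz')
for lo in(.16,.17,.18): print(rim(T['P'],T['ok'],(.73,.078),lo,.215))
P=T['P'];m=T['ok']&(np.hypot(P[...,0]-.73,P[...,1]-.078)<.065)&(P[...,2]>.15)
v,u=np.nonzero(m)
for a,b in zip(u,v):
    if b%3==0: print((a,b),P[b,a].round(3).tolist(),end=' ')
E
```

```text
(array([0.7312, 0.0752]), np.float64(0.0503), array([-3.6,  0.5]), np.float64(0.1956), 79)
(array([0.7314, 0.0751]), np.float64(0.0508), array([-3.5,  0.6]), np.float64(0.1956), 79)
(array([0.7322, 0.0756]), np.float64(0.0509), array([-3.5,  0.6]), np.float64(0.1956), 79)
(np.int64(302), np.int64(135)) [0.781, 0.102, 0.188] (np.int64(303), np.int64(135)) [0.777, 0.098, 0.201] (np.int64(304), np.int64(135)) [0.78, 0.094, 0.191] (np.int64(305), np.int64(135)) [0.779, 0.09, 0.195] (np.int64(306), np.int64(135)) [0.779, 0.086, 0.195] (np.int64(307), np.int64(135)) [0.784, 0.082, 0.178] (np.int64(308), np.int64(135)) [0.786, 0.078, 0.169] (np.int64(309), np.int64(135)) [0.783, 0.074, 0.18] (np.int64(310), np.int64(135)) [0.782, 0.07, 0.182] (np.int64(311), np.int64(135)) [0.78, 0.066, 0.189] (np.int64(312), np.int64(135)) [0.779, 0.062, 0.193] (np.int64(313), np.int64(135)) [0.778, 0.058, 0.196] (np.int64(314), np.int64(135)) [0.781, 0.054, 0.187] (np.int64(315), np.int64(135)) [0.778, 0.049, 0.196] (np.int64(299), np.int64(138)) [0.767, 0.115, 0.194] (np.int64(300), np.int64(138)) [0.768
[... 2636 characters left out ...]
.092, 0.164] (np.int64(306), np.int64(159)) [0.684, 0.088, 0.177] (np.int64(307), np.int64(159)) [0.683, 0.084, 0.181] (np.int64(308), np.int64(159)) [0.681, 0.079, 0.189] (np.int64(309), np.int64(159)) [0.679, 0.075, 0.195] (np.int64(310), np.int64(159)) [0.678, 0.071, 0.201] (np.int64(311), np.int64(159)) [0.682, 0.067, 0.183] (np.int64(312), np.int64(159)) [0.684, 0.063, 0.173] (np.int64(313), np.int64(159)) [0.689, 0.06, 0.153] (np.int64(315), np.int64(159)) [0.685, 0.051, 0.167] (np.int64(316), np.int64(159)) [0.683, 0.047, 0.175] (np.int64(317), np.int64(159)) [0.682, 0.043, 0.179] (np.int64(318), np.int64(159)) [0.681, 0.039, 0.183] (np.int64(319), np.int64(159)) [0.684, 0.035, 0.173]
```

Run:
```python
from plan import *
T=tool(5,45); d=T.apply([0,0,1]); hx=np.array([np.cos(np.radians(5)),np.sin(np.radians(5)),0])
q=np.array([.663,-.112,0])-.094*hx+.0188*d; q[2]=.1667
plan([(q,T,2)],1)
q[2]=.136
plan([(q,T,2)],1)
```

```text
[[-0.33, 0.29, -0.37, -0.03, 0.0, 0.03, 1], [-0.67, 0.57, -0.74, -0.07, 0.0, 0.07, 1], [-1.0, 0.86, -1.12, -0.1, 0.0, 0.1, 1], [-1.34, 1.14, -1.49, -0.14, 0.0, 0.14, 1], [-1.67, 1.43, -1.86, -0.17, 0.0, 0.17, 1]]
[[-0.28, 0.39, -0.31, -0.04, 0.0, 0.04, 1], [-0.55, 0.79, -0.63, -0.07, 0.0, 0.07, 1], [-0.83, 1.19, -0.94, -0.1, 0.0, 0.1, 1], [-1.11, 1.58, -1.25, -0.14, 0.0, 0.14, 1], [-1.38, 1.98, -1.57, -0.17, 0.0, 0.17, 1]]
end [ 0.5826 -0.1191  0.1668] [ 0.7   0.06 -0.71]
[[-0.07, 0.0, 0.07, 0.0, 0.0, 0.0, 1], [-0.15, 0.0, 0.15, 0.0, 0.0, 0.0, 1], [-0.22, 0.0, 0.22, 0.0, 0.0, 0.0, 1], [-0.29, 0.0, 0.29, 0.0, 0.0, 0.0, 1], [-0.36, 0.0, 0.36, 0.0, 0.0, 0.0, 1]]
[[-0.08, 0.0, 0.08, 0.0, 0.0, 0.0, 1], [-0.15, 0.0, 0.15, 0.0, 0.0, 0.0, 1], [-0.22, 0.0, 0.22, 0.0, 0.0, 0.0, 1], [-0.29, 0.0, 0.29, 0.0, 0.0, 0.0, 1], [-0.37, 0.0, 0.37, 0.0, 0.0, 0.0, 1]]
end [ 0.5826 -0.119   0.1358] [ 0.7   0.06 -0.71]
```

arm_command(
  deltas=[
    [-0.33, 0.29, -0.37, -0.03, 0.0, 0.03, 1],
    [-0.67, 0.57, -0.74, -0.07, 0.0, 0.07, 1],
    [-1.0, 0.86, -1.12, -0.1, 0.0, 0.1, 1],
    [-1.34, 1.14, -1.49, -0.14, 0.0, 0.14, 1],
    [-1.67, 1.43, -1.86, -0.17, 0.0, 0.17, 1],
  ],
)

```text
time_s: 6.85
eef_pos: [0.6213, -0.0435, 0.1625]
ee_rot: [-179.9, -44.9, 18.7]
force: [-0.3, -0.7, -3.0]
finger_gap: 0.167
```

arm_command(
  deltas=[
    [-0.28, 0.39, -0.31, -0.04, 0.0, 0.04, 1],
    [-0.55, 0.79, -0.63, -0.07, 0.0, 0.07, 1],
    [-0.83, 1.19, -0.94, -0.1, 0.0, 0.1, 1],
    [-1.11, 1.58, -1.25, -0.14, 0.0, 0.14, 1],
    [-1.38, 1.98, -1.57, -0.17, 0.0, 0.17, 1],
  ],
)

```text
time_s: 7.35
eef_pos: [0.5818, -0.1203, 0.1665]
ee_rot: [-180.0, -45.0, 5.0]
force: [0.8, -0.0, -2.4]
finger_gap: 0.164
```

Run:
```python
from h import *
from rim import rim
s=telemetry.read_state();print(s['eef_pos'],s['ee_rot'],s['force'])
for n in('top','side'):
    b=shot(n)
    for lo in(.17,.185): print(n,rim(b['P'],b['ok'],(.663,-.112),lo,.225))
```

```text
[ 0.58178823 -0.12032865  0.16650475] [-179.96685284  -44.95369399    4.9795356 ] [ 0.81617626 -0.04225606 -2.35256002]
top (array([ 0.6622, -0.1142]), np.float64(0.0503), array([-0.4,  1.1]), np.float64(0.2033), 78)
top (array([ 0.6626, -0.1144]), np.float64(0.0509), array([0. , 0.8]), np.float64(0.2036), 75)
side (array([ 0.667 , -0.1118]), np.float64(0.0502), array([-0.1,  0. ]), np.float64(0.2006), 147)
side (array([ 0.6672, -0.1115]), np.float64(0.0508), array([-0.4, -0.1]), np.float64(0.2011), 139)
```

The jug is upright (within about 1°) and about 1 mm from the board's centre in the same view. I'll lower it.

arm_command(
  deltas=[
    [-0.07, 0.0, 0.07, 0.0, 0.0, 0.0, 1],
    [-0.15, 0.0, 0.15, 0.0, 0.0, 0.0, 1],
    [-0.22, 0.0, 0.22, 0.0, 0.0, 0.0, 1],
    [-0.29, 0.0, 0.29, 0.0, 0.0, 0.0, 1],
    [-0.36, 0.0, 0.36, 0.0, 0.0, 0.0, 1],
  ],
)

```text
time_s: 7.95
eef_pos: [0.5826, -0.119, 0.1507]
ee_rot: [-180.0, -44.9, 5.2]
force: [1.0, 0.4, -1.8]
finger_gap: 0.166
```

arm_command(
  deltas=[
    [-0.08, 0.0, 0.08, 0.0, 0.0, 0.0, 1],
    [-0.15, 0.0, 0.15, 0.0, 0.0, 0.0, 1],
    [-0.22, 0.0, 0.22, 0.0, 0.0, 0.0, 1],
    [-0.29, 0.0, 0.29, 0.0, 0.0, 0.0, 1],
    [-0.37, 0.0, 0.37, 0.0, 0.0, 0.0, 1],
  ],
)

```text
time_s: 8.45
eef_pos: [0.5826, -0.1192, 0.1353]
ee_rot: [-180.0, -45.0, 5.2]
force: [-0.9, -0.7, -2.7]
finger_gap: 0.164
```

arm_command(
  deltas=[
    [-0.01, 0.0, 0.01, 0.0, 0.0, 0.0, 1],
    [-0.02, 0.0, 0.02, 0.0, 0.0, 0.0, 1],
    [-0.03, 0.0, 0.03, 0.0, 0.0, 0.0, 1],
    [-0.04, 0.0, 0.04, 0.0, 0.0, 0.0, 1],
    [-0.05, 0.0, 0.05, 0.0, 0.0, 0.0, 1],
  ],
)

```text
time_s: 8.95
eef_pos: [0.5826, -0.1192, 0.1334]
ee_rot: [-180.0, -45.0, 5.2]
force: [0.6, -0.6, -2.2]
finger_gap: 0.164
```

arm_command(
  deltas=[
    [-0.01, 0.0, 0.01, 0.0, 0.0, 0.0, 1],
    [-0.01, 0.0, 0.01, 0.0, 0.0, 0.0, 1],
    [-0.02, 0.0, 0.02, 0.0, 0.0, 0.0, 1],
    [-0.02, 0.0, 0.02, 0.0, 0.0, 0.0, 1],
    [-0.03, 0.0, 0.03, 0.0, 0.0, 0.0, 1],
  ],
)

```text
time_s: 9.45
eef_pos: [0.5826, -0.1192, 0.1321]
ee_rot: [-180.0, -45.0, 5.2]
force: [0.1, 0.2, -1.8]
finger_gap: 0.168
```

arm_command(
  deltas=[
    [-0.01, 0.0, 0.01, 0.0, 0.0, 0.0, 1],
    [-0.01, 0.0, 0.01, 0.0, 0.0, 0.0, 1],
    [-0.02, 0.0, 0.02, 0.0, 0.0, 0.0, 1],
    [-0.02, 0.0, 0.02, 0.0, 0.0, 0.0, 1],
    [-0.02, 0.0, 0.02, 0.0, 0.0, 0.0, 1],
  ],
)

```text
time_s: 9.95
eef_pos: [0.5826, -0.1192, 0.1313]
ee_rot: [-180.0, -45.0, 5.2]
force: [-0.1, -0.4, -2.3]
finger_gap: 0.167
```

arm_command(
  deltas=[
    [-0.01, 0.0, 0.01, 0.0, 0.0, 0.0, 1],
    [-0.01, 0.0, 0.01, 0.0, 0.0, 0.0, 1],
    [-0.02, 0.0, 0.02, 0.0, 0.0, 0.0, 1],
    [-0.02, 0.0, 0.02, 0.0, 0.0, 0.0, 1],
    [-0.02, 0.0, 0.02, 0.0, 0.0, 0.0, 1],
  ],
)

```text
time_s: 10.45
eef_pos: [0.5827, -0.1193, 0.1307]
ee_rot: [-180.0, -45.0, 5.2]
force: [-2.7, -0.2, 3.1]
finger_gap: 0.169
```

arm_command(
  deltas=[
    [0, 0, 0, 0, 0, 0, 1],
    [0, 0, 0, 0, 0, 0, 1],
    [0, 0, 0, 0, 0, 0, 1],
    [0, 0, 0, 0, 0, 0, 0.82],
    [0, 0, 0, 0, 0, 0, 0.8],
  ],
  force=5,
)

```text
time_s: 10.95
eef_pos: [0.5825, -0.119, 0.1302]
ee_rot: [-180.0, -44.9, 5.2]
force: [0.3, -0.0, -0.2]
finger_gap: 0.196
```

arm_command(
  deltas=[
    [0, 0, 0, 0, 0, 0, 0.75],
    [0, 0, 0, 0, 0, 0, 0.65],
    [0, 0, 0, 0, 0, 0, 0.5],
    [0, 0, 0, 0, 0, 0, 0.3],
    [0, 0, 0, 0, 0, 0, 0.1],
  ],
)

```text
time_s: 11.45
eef_pos: [0.5826, -0.1192, 0.1304]
ee_rot: [-180.0, -45.0, 5.2]
force: [-0.1, -0.4, 0.8]
finger_gap: 0.545
```

arm_command(
  deltas=[
    [0, 0, 0, 0, 0, 0, 0],
    [0, 0, 0, 0, 0, 0, 0],
    [0, 0, 0, 0, 0, 0, 0],
    [0, 0, 0, 0, 0, 0, 0],
    [0, 0, 0, 0, 0, 0, 0],
  ],
)

```text
time_s: 11.95
eef_pos: [0.5825, -0.1192, 0.1304]
ee_rot: [-180.0, -45.0, 5.2]
force: [0.4, 0.2, -1.1]
finger_gap: 0.968
```

Run:
```python
from plan import *
p,r=load(); p=p+r.apply(np.array([-1,0,1])*.03*(.05+.03+.02+.02))
pickle.dump((p,r.as_quat()),open(F,'wb'))
from h import *
from rim import rim
s=telemetry.read_state();print(p,s['eef_pos'],s['force'],s['finger_gap'])
for n in('top','side'):
    b=shot(n); print(n,rim(b['P'],b['ok'],(.663,-.112),.15,.2))
plan([(p-.13*r.as_matrix()[:,2],r,2)],0)
# insert grasp: tool down, yaw 86; bar centre
g=np.array([.598,-.300,.107])
```

```text
[ 0.58258408 -0.11903903  0.13073865] [ 0.58252329 -0.11918064  0.13035093] [ 0.38932369  0.16012687 -1.12671882] 0.968415757860195
top (array([ 0.6636, -0.1131]), np.float64(0.051), array([-0.3,  0.9]), np.float64(0.1676), 83)
side (array([ 0.669 , -0.1083]), np.float64(0.0509), array([-0.2,  0.5]), np.float64(0.1657), 145)
[[0.0, 0.0, -0.43, 0.0, 0.0, 0.0, 0], [0.0, 0.0, -0.87, 0.0, 0.0, 0.0, 0], [0.0, 0.0, -1.3, 0.0, 0.0, 0.0, 0], [0.0, 0.0, -1.73, 0.0, 0.0, 0.0, 0], [0.0, 0.0, -2.17, 0.0, 0.0, 0.0, 0]]
[[0.0, 0.0, -0.43, 0.0, 0.0, 0.0, 0], [0.0, 0.0, -0.86, 0.0, 0.0, 0.0, 0], [0.0, 0.0, -1.3, 0.0, 0.0, 0.0, 0], [0.0, 0.0, -1.73, 0.0, 0.0, 0.0, 0], [0.0, 0.0, -2.16, 0.0, 0.0, 0.0, 0]]
end [ 0.4912 -0.1274  0.2227] [ 0.7   0.06 -0.71]
```

arm_command(
  deltas=[
    [0.0, 0.0, -0.43, 0.0, 0.0, 0.0, 0],
    [0.0, 0.0, -0.87, 0.0, 0.0, 0.0, 0],
    [0.0, 0.0, -1.3, 0.0, 0.0, 0.0, 0],
    [0.0, 0.0, -1.73, 0.0, 0.0, 0.0, 0],
    [0.0, 0.0, -2.17, 0.0, 0.0, 0.0, 0],
  ],
)

```text
time_s: 12.55
eef_pos: [0.5363, -0.1233, 0.1768]
ee_rot: [-180.0, -45.0, 5.2]
force: [0.1, -0.5, 0.3]
finger_gap: 0.998
```

arm_command(
  deltas=[
    [0.0, 0.0, -0.43, 0.0, 0.0, 0.0, 0],
    [0.0, 0.0, -0.86, 0.0, 0.0, 0.0, 0],
    [0.0, 0.0, -1.3, 0.0, 0.0, 0.0, 0],
    [0.0, 0.0, -1.73, 0.0, 0.0, 0.0, 0],
    [0.0, 0.0, -2.16, 0.0, 0.0, 0.0, 0],
  ],
)

```text
time_s: 13.05
eef_pos: [0.4907, -0.1275, 0.2226]
ee_rot: [-180.0, -45.0, 5.2]
force: [-0.3, 0.7, -0.0]
finger_gap: 1.0
```

Run:
```python
from h import *
from rim import rim
from m import rect,reg
from plan import *
for n in('top','side'):
    b=shot(n,n+'3.png'); P,ok=b['P'],b['ok']; print('#####',n,rim(P,ok,(.663,-.112),.15,.2))
    rect('flange',reg(P,ok,(.52,.67),(-.38,-.22),(.06,.085))); rect('bar',reg(P,ok,(.52,.67),(-.38,-.22),(.1,.125)))
T=tool(86.5,0)
plan([((.5955,-.2998,.17),T,4),((.5955,-.2998,.088),T,2)],0)
```

```text
headc [0.629 0.205 0.273]
board [ 0.656 -0.11   0.069]
ins [ 0.594 -0.302  0.08 ]
tin [ 0.413 -0.186  0.042]
b0 [ 0.461 -0.45   0.15 ]
b1 [ 0.569 -0.497  0.133]
can [ 0.418 -0.575  0.154]
lip [0.629 0.131 0.055]
spray [0.573 0.47  0.139]
board 1354 [ 661.3 -114.3] [163.5 161.2] 3.5 zmed 0.0571
head 1276 [632.1 224.3] [133.5 157. ] 27.0 zmed 0.2743
lip 315 [663.5 197.6] [152.6 150. ] 28.2 zmed 0.0617
flange 507 [ 595.6 -300.5] [114.1 113.7] 74.5 zmed 0.0737
bar 59 [ 596.  -300.9] [74.6 12.3] 86.8 zmed 0.1122
S board 958 [ 665.9 -108. ] [164.3 166.5] 3.7 zmed 0.0587
S head 1076 [634.2 230.3] [131.4 158.4] 27.7 zmed 0.2758
S jug 899 [554.  265.7] [165.7 277.6] 53.4 zmed 0.1165
S bar 50 [ 600.2 -297.6] [79.1 14.2] 85.2 zmed 0.112
195 [(np.float64(0.582), np.float64(0.287), np.float64(0.272)), (np.float64(0.567), np.float64(0.277), np.float64(0.271)), (np.float64(0.551), np.float64(0.268), np.float64(0.271)), (np.float64(0.583), np.float64(0.193), np.float64(0.222)), (np.float64(0.722), np.float64(-0.041), np.float64(0.059)), (np.float64(0.702), np.float64(-0.054), np.float64(0.058))]
200
[... 3860 characters left out ...]
36, 0.11, -0.13, -0.27, 0], [-0.65, 1.54, 0.45, 0.14, -0.16, -0.33, 0]]
[[-0.22, 0.27, 0.08, 0.03, -0.04, -0.07, 0], [-0.43, 0.53, 0.16, 0.05, -0.07, -0.14, 0], [-0.64, 0.79, 0.24, 0.08, -0.1, -0.2, 0], [-0.85, 1.06, 0.31, 0.11, -0.13, -0.27, 0], [-1.06, 1.32, 0.39, 0.14, -0.17, -0.34, 0]]
[[0.0, 0.0, 0.27, 0.0, 0.0, 0.0, 0], [0.0, 0.0, 0.55, 0.0, 0.0, 0.0, 0], [0.0, 0.0, 0.82, 0.0, 0.0, 0.0, 0], [0.0, 0.0, 1.09, 0.0, 0.0, 0.0, 0], [0.0, 0.0, 1.37, 0.0, 0.0, 0.0, 0]]
[[0.0, 0.0, 0.27, 0.0, 0.0, 0.0, 0], [0.0, 0.01, 0.55, 0.0, 0.0, 0.0, 0], [0.0, 0.01, 0.82, 0.0, 0.0, 0.0, 0], [0.0, 0.01, 1.09, 0.0, 0.0, 0.0, 0], [0.0, 0.01, 1.37, 0.0, 0.0, 0.0, 0]]
end [ 0.5956 -0.2999  0.0879] [-0. -0. -1.]
```

View pics/side3.png

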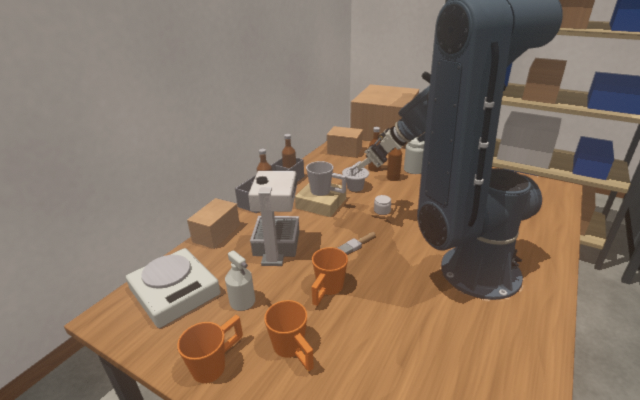

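The jug stands upright on the board at pixel (320,180), and the insert is free at (355,178). Next I go to the insert.

arm_command(
  deltas=[
    [0.04, 0.3, 0.17, 0.03, -0.03, -0.07, 0],
    [0.08, 0.6, 0.33, 0.06, -0.06, -0.13, 0],
    [0.13, 0.91, 0.5, 0.08, -0.1, -0.2, 0],
    [0.17, 1.21, 0.66, 0.11, -0.13, -0.27, 0],
    [0.21, 1.51, 0.83, 0.14, -0.16, -0.34, 0],
  ],
)

```text
time_s: 13.65
eef_pos: [0.5178, -0.1709, 0.2085]
ee_rot: [172.3, -34.3, 29.8]
force: [-0.1, -0.3, 0.3]
finger_gap: 1.001
```

arm_command(
  deltas=[
    [-0.04, 0.32, 0.12, 0.03, -0.03, -0.06, 0],
    [-0.08, 0.64, 0.24, 0.05, -0.07, -0.13, 0],
    [-0.13, 0.97, 0.36, 0.08, -0.1, -0.2, 0],
    [-0.17, 1.29, 0.49, 0.11, -0.13, -0.26, 0],
    [-0.21, 1.61, 0.61, 0.14, -0.16, -0.33, 0],
  ],
)

```text
time_s: 14.15
eef_pos: [0.5439, -0.2137, 0.1951]
ee_rot: [171.0, -22.3, 49.5]
force: [0.2, -0.2, 0.1]
finger_gap: 0.998
```

arm_command(
  deltas=[
    [-0.13, 0.31, 0.09, 0.03, -0.04, -0.07, 0],
    [-0.26, 0.62, 0.18, 0.05, -0.07, -0.13, 0],
    [-0.39, 0.93, 0.27, 0.08, -0.1, -0.2, 0],
    [-0.52, 1.24, 0.36, 0.11, -0.13, -0.27, 0],
    [-0.65, 1.54, 0.45, 0.14, -0.16, -0.33, 0],
  ],
)

```text
time_s: 14.65
eef_pos: [0.57, -0.2565, 0.1819]
ee_rot: [173.9, -10.7, 67.8]
force: [-0.7, 0.1, 0.5]
finger_gap: 0.999
```

arm_command(
  deltas=[
    [-0.22, 0.27, 0.08, 0.03, -0.04, -0.07, 0],
    [-0.43, 0.53, 0.16, 0.05, -0.07, -0.14, 0],
    [-0.64, 0.79, 0.24, 0.08, -0.1, -0.2, 0],
    [-0.85, 1.06, 0.31, 0.11, -0.13, -0.27, 0],
    [-1.06, 1.32, 0.39, 0.14, -0.17, -0.34, 0],
  ],
)

```text
time_s: 15.15
eef_pos: [0.5961, -0.2997, 0.1685]
ee_rot: [-179.8, 0.1, 86.8]
force: [0.2, -0.3, -0.7]
finger_gap: 0.999
```

arm_command(
  deltas=[
    [0.0, 0.0, 0.27, 0.0, 0.0, 0.0, 0],
    [0.0, 0.0, 0.55, 0.0, 0.0, 0.0, 0],
    [0.0, 0.0, 0.82, 0.0, 0.0, 0.0, 0],
    [0.0, 0.0, 1.09, 0.0, 0.0, 0.0, 0],
    [0.0, 0.0, 1.37, 0.0, 0.0, 0.0, 0],
  ],
)

```text
time_s: 15.65
eef_pos: [0.5951, -0.2999, 0.1279]
ee_rot: [-179.9, 0.1, 86.5]
force: [-0.4, 0.4, -0.5]
finger_gap: 0.995
```

arm_command(
  deltas=[
    [0.0, 0.0, 0.27, 0.0, 0.0, 0.0, 0],
    [0.0, 0.01, 0.55, 0.0, 0.0, 0.0, 0],
    [0.0, 0.01, 0.82, 0.0, 0.0, 0.0, 0],
    [0.0, 0.01, 1.09, 0.0, 0.0, 0.0, 0],
    [0.0, 0.01, 1.37, 0.0, 0.0, 0.0, 0],
  ],
)

```text
time_s: 16.15
eef_pos: [0.5956, -0.3, 0.0869]
ee_rot: [-179.8, 0.1, 86.6]
force: [0.1, 0.0, -0.3]
finger_gap: 1.001
```

Run:
```python
from h import *
s=shot('side');t=shot('top')
a=cv2.resize(s['color'][130:230,300:400],(400,400),interpolation=2);b=cv2.resize(t['color'][130:230,330:430],(400,400),interpolation=2)
cv2.imwrite('pics/g4.png',np.hstack([a,b])[:,:,::-1])
```

```text
(no output)
```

View pics/g4.png

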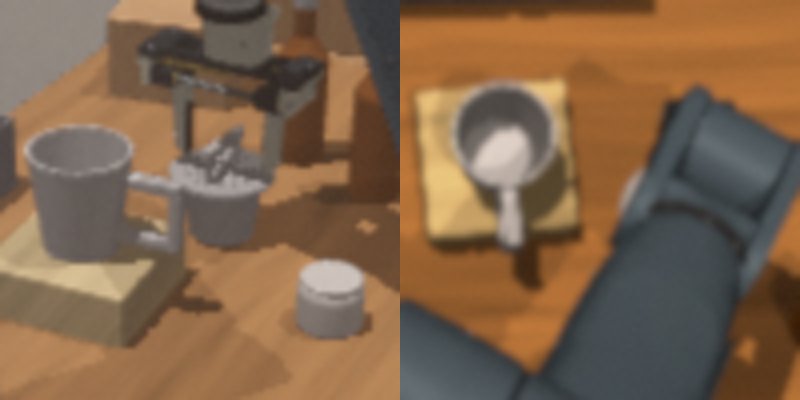

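The fingers straddle the bar at crop (225,150). The jug is central on the board at crop (505,130). I'll close.

arm_command(
  deltas=[
    [0, 0, 0, 0, 0, 0, 0.6],
    [0, 0, 0, 0, 0, 0, 0.8],
    [0, 0, 0, 0, 0, 0, 1],
    [0, 0, 0, 0, 0, 0, 1],
    [0, 0, 0, 0, 0, 0, 1],
  ],
  force=40,
)

```text
time_s: 16.75
eef_pos: [0.5956, -0.3001, 0.0877]
ee_rot: [-179.9, 0.2, 86.6]
force: [0.8, -0.4, -0.1]
finger_gap: 0.621
```

arm_command(
  deltas=[
    [0, 0, 0, 0, 0, 0, 1],
    [0, 0, 0, 0, 0, 0, 1],
    [0, 0, 0, 0, 0, 0, 1],
    [0, 0, 0, 0, 0, 0, 1],
    [0, 0, 0, 0, 0, 0, 1],
  ],
)

```text
time_s: 17.25
eef_pos: [0.5956, -0.3001, 0.0876]
ee_rot: [-179.9, 0.1, 86.6]
force: [2.1, 0.1, 0.7]
finger_gap: 0.19
```

arm_command(
  deltas=[
    [0, 0, 0, 0, 0, 0, 1],
    [0, 0, 0, 0, 0, 0, 1],
    [0, 0, 0, 0, 0, 0, 1],
    [0, 0, 0, 0, 0, 0, 1],
    [0, 0, 0, 0, 0, 0, 1],
  ],
)

```text
time_s: 17.75
eef_pos: [0.5954, -0.3, 0.0873]
ee_rot: [-179.8, 0.1, 86.6]
force: [-0.1, 0.2, -3.7]
finger_gap: 0.119
```

Run:
```python
from plan import *
p,r=load()
plan([(p+[0,0,.17],r,2)],1)
# jug-insert displacement seen by top camera; bar grasp centred in robot x by closing
plan([((.5956+.0676,-.2999+.1871,p[2]+.17),r,2)],1)
```

```text
[[0.0, 0.0, -0.57, 0.0, 0.0, 0.0, 1], [0.0, 0.0, -1.13, 0.0, 0.0, 0.0, 1], [0.0, 0.0, -1.7, 0.0, 0.0, 0.0, 1], [-0.01, -0.01, -2.27, 0.0, 0.0, 0.0, 1], [-0.01, -0.01, -2.83, 0.0, 0.0, 0.0, 1]]
[[0.0, 0.0, -0.57, 0.0, 0.0, 0.0, 1], [0.0, 0.0, -1.14, 0.0, 0.0, 0.0, 1], [0.0, 0.0, -1.7, 0.0, 0.0, 0.0, 1], [0.0, 0.0, -2.27, 0.0, 0.0, 0.0, 1], [0.0, -0.01, -2.84, 0.0, 0.0, 0.0, 1]]
end [ 0.5954 -0.2997  0.258 ] [-0. -0. -1.]
[[0.64, 0.19, 0.0, 0.0, 0.0, 0.0, 1], [1.27, 0.38, 0.0, 0.0, 0.0, 0.0, 1], [1.91, 0.56, -0.01, 0.0, 0.0, 0.0, 1], [2.54, 0.75, -0.01, 0.0, 0.0, 0.0, 1], [3.18, 0.94, -0.01, 0.0, 0.0, 0.0, 1]]
[[0.63, 0.19, 0.0, 0.0, 0.0, 0.0, 1], [1.27, 0.38, 0.0, 0.0, 0.0, 0.0, 1], [1.9, 0.57, 0.0, 0.0, 0.0, 0.0, 1], [2.54, 0.75, -0.01, 0.0, 0.0, 0.0, 1], [3.18, 0.94, -0.01, 0.0, 0.0, 0.0, 1]]
end [ 0.6631 -0.1127  0.258 ] [-0. -0. -1.]
```

arm_command(
  deltas=[
    [0.0, 0.0, -0.4, 0.0, 0.0, 0.0, 1],
    [0.0, 0.0, -1.0, 0.0, 0.0, 0.0, 1],
    [0.0, 0.0, -1.6, 0.0, 0.0, 0.0, 1],
    [-0.01, -0.01, -2.2, 0.0, 0.0, 0.0, 1],
    [-0.01, -0.01, -2.83, 0.0, 0.0, 0.0, 1],
  ],
)

```text
time_s: 18.25
eef_pos: [0.5954, -0.3001, 0.1741]
ee_rot: [-179.9, 0.2, 86.6]
force: [0.4, 0.4, -3.1]
finger_gap: 0.125
```

arm_command(
  deltas=[
    [0.0, 0.0, -0.7, 0.0, 0.0, 0.0, 1],
    [0.0, 0.0, -1.4, 0.0, 0.0, 0.0, 1],
    [0.0, 0.0, -2.1, 0.0, 0.0, 0.0, 1],
    [0.0, 0.0, -2.8, 0.0, 0.0, 0.0, 1],
    [0.0, -0.01, -3.5, 0.0, 0.0, 0.0, 1],
  ],
)

```text
time_s: 18.75
eef_pos: [0.5953, -0.2997, 0.2793]
ee_rot: [-179.9, 0.2, 86.6]
force: [1.3, -1.3, -3.5]
finger_gap: 0.126
```

arm_command(
  deltas=[
    [0.64, 0.19, 0.0, 0.0, 0.0, 0.0, 1],
    [1.27, 0.38, 0.0, 0.0, 0.0, 0.0, 1],
    [1.91, 0.56, -0.01, 0.0, 0.0, 0.0, 1],
    [2.54, 0.75, -0.01, 0.0, 0.0, 0.0, 1],
    [3.18, 0.94, -0.01, 0.0, 0.0, 0.0, 1],
  ],
)

```text
time_s: 19.25
eef_pos: [0.6297, -0.2041, 0.2767]
ee_rot: [-179.8, 0.1, 86.6]
force: [-0.0, -0.2, -3.2]
finger_gap: 0.122
```

arm_command(
  deltas=[
    [0.63, 0.19, 0.0, 0.0, 0.0, 0.0, 1],
    [1.27, 0.38, 0.0, 0.0, 0.0, 0.0, 1],
    [1.9, 0.57, 0.0, 0.0, 0.0, 0.0, 1],
    [2.54, 0.75, -0.01, 0.0, 0.0, 0.0, 1],
    [3.18, 0.94, -0.01, 0.0, 0.0, 0.0, 1],
  ],
)

```text
time_s: 19.75
eef_pos: [0.6636, -0.111, 0.2773]
ee_rot: [-179.8, 0.1, 86.6]
force: [1.6, -0.7, -2.7]
finger_gap: 0.124
```

Run:
```python
from plan import *
p,r=load(); p=p-r.apply([0,0,.66*.03]); pickle.dump((p,r.as_quat()),open(F,'wb'))
from h import *
s=telemetry.read_state();print(p,s['eef_pos'],s['ee_rot'],s['force'])
b=shot('side'); im=b['color']; cv2.imwrite('pics/g5.png',cv2.resize(im[100:230,260:400],None,fx=4.5,fy=4.5)[:,:,::-1])
np.savez('side5.npz',P=b['P'],ok=b['ok'],c=im); P,ok=b['P'],b['ok']
def band(z0,z1):
    m=ok&(abs(P[...,2]-(z0+z1)/2)<(z1-z0)/2)&(np.hypot(P[...,0]-.664,P[...,1]+.11)<.09); return P[m]
def circ(Q,R):  # known-radius circle centre, front surface points
    from scipy.optimize import least_squares
    f=least_squares(lambda c:np.hypot(Q[:,0]-c[0],Q[:,1]-c[1])-R,(.664,-.112),loss='soft_l1',f_scale=.002); return f.x.round(4),len(Q),np.abs(f.fun).mean().round(4)
# insert cone bands (underside at ~0.19): radius at height h = 36+10.5*h/70
z0=p[2]-.0879
for h in(.015,.03,.045,.06):
    Q=band(z0+h-.006,z0+h+.006); print('cone',h,circ(Q,.036+.0105*h/.07))
for h in(.03,.05,.07,.09):
    Q=band(.0575+h-.006,.0575+h+.006); Q=Q[Q[:,0]>.61]; print('jug',h,circ(Q,.040+.014*h/.11))
```

```text
[ 0.66318711 -0.11260616  0.27776086] [ 0.66364927 -0.11104181  0.27729815] [-1.79834318e+02  1.42762719e-01  8.65811188e+01] [ 1.55512381 -0.74977926 -2.7482231 ]
cone 0.015 (array([ 0.6672, -0.1083]), 44, np.float64(0.0016))
cone 0.03 (array([ 0.6676, -0.1088]), 52, np.float64(0.0018))
cone 0.045 (array([ 0.6672, -0.1089]), 62, np.float64(0.0017))
cone 0.06 (array([ 0.6666, -0.1082]), 54, np.float64(0.0018))
jug 0.03 (array([ 0.6678, -0.1108]), 57, np.float64(0.0028))
jug 0.05 (array([ 0.671 , -0.1105]), 53, np.float64(0.0019))
jug 0.07 (array([ 0.6685, -0.109 ]), 85, np.float64(0.0029))
jug 0.09 (array([ 0.6682, -0.1085]), 118, np.float64(0.0034))
```

View pics/g5.png

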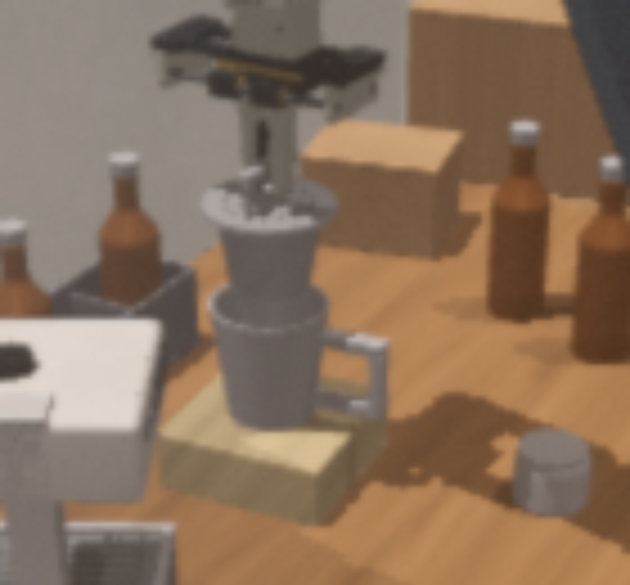

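The insert hangs upright above the mouth (crop (268,240) over (270,310)), about 1 mm off centre. I'll shift it slightly and lower it.

arm_command(
  deltas=[
    [0.02, 0.03, 0.2, 0, 0, 0, 1],
    [0.02, 0.03, 0.4, 0, 0, 0, 1],
    [0.02, 0.03, 0.6, 0, 0, 0, 1],
    [0.02, 0.03, 0.8, 0, 0, 0, 1],
    [0.02, 0.03, 1.0, 0, 0, 0, 1],
  ],
)

```text
time_s: 20.3
eef_pos: [0.6638, -0.1128, 0.2467]
ee_rot: [-179.8, 0.1, 86.5]
force: [-1.5, 0.0, -2.2]
finger_gap: 0.121
```

arm_command(
  deltas=[
    [0, 0, 0.2, 0, 0, 0, 1],
    [0, 0, 0.4, 0, 0, 0, 1],
    [0, 0, 0.6, 0, 0, 0, 1],
    [0, 0, 0.8, 0, 0, 0, 1],
    [0, 0, 1.0, 0, 0, 0, 1],
  ],
)

```text
time_s: 20.8
eef_pos: [0.6639, -0.1123, 0.2169]
ee_rot: [-179.8, 0.1, 86.6]
force: [-0.3, 0.1, -3.5]
finger_gap: 0.125
```

arm_command(
  deltas=[
    [0, 0, 0.12, 0, 0, 0, 1],
    [0, 0, 0.24, 0, 0, 0, 1],
    [0, 0, 0.36, 0, 0, 0, 1],
    [0, 0, 0.48, 0, 0, 0, 1],
    [0, 0, 0.6, 0, 0, 0, 1],
  ],
)

```text
time_s: 21.3
eef_pos: [0.6639, -0.1124, 0.1992]
ee_rot: [-179.9, 0.1, 86.6]
force: [0.6, -0.7, -2.4]
finger_gap: 0.123
```

Run:
```python
from h import *
s=telemetry.read_state();print(s['eef_pos'],s['force'])
b=shot('side'); im=b['color']; cv2.imwrite('pics/g6.png',cv2.resize(im[130:220,280:370],None,fx=6,fy=6)[:,:,::-1])
```

```text
[ 0.66391109 -0.11240704  0.19918604] [ 0.56909252 -0.69727305 -2.41525727]
```

View pics/g6.png

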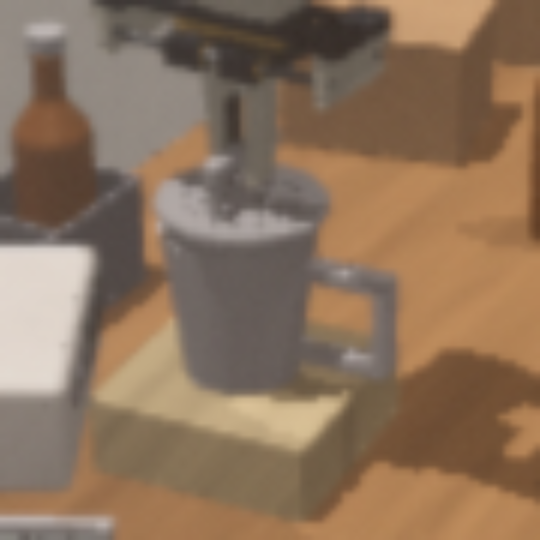

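The insert is well into the mouth with no contact force, so I lower further, slowly near the end.

arm_command(
  deltas=[
    [0, 0, 0.07, 0, 0, 0, 1],
    [0, 0, 0.14, 0, 0, 0, 1],
    [0, 0, 0.2, 0, 0, 0, 1],
    [0, 0, 0.26, 0, 0, 0, 1],
    [0, 0, 0.32, 0, 0, 0, 1],
  ],
)

```text
time_s: 21.85
eef_pos: [0.664, -0.1125, 0.1898]
ee_rot: [-179.9, 0.2, 86.6]
force: [0.1, -1.3, -2.5]
finger_gap: 0.125
```

arm_command(
  deltas=[
    [0, 0, 0.01, 0, 0, 0, 1],
    [0, 0, 0.03, 0, 0, 0, 1],
    [0, 0, 0.04, 0, 0, 0, 1],
    [0, 0, 0.06, 0, 0, 0, 1],
    [0, 0, 0.07, 0, 0, 0, 1],
  ],
)

```text
time_s: 22.35
eef_pos: [0.6639, -0.1124, 0.1877]
ee_rot: [-179.8, 0.1, 86.6]
force: [0.6, -0.7, -2.8]
finger_gap: 0.123
```

arm_command(
  deltas=[
    [0, 0, 0.01, 0, 0, 0, 1],
    [0, 0, 0.02, 0, 0, 0, 1],
    [0, 0, 0.03, 0, 0, 0, 1],
    [0, 0, 0.04, 0, 0, 0, 1],
    [0, 0, 0.05, 0, 0, 0, 1],
  ],
)

```text
time_s: 22.85
eef_pos: [0.6639, -0.1124, 0.1862]
ee_rot: [-179.8, 0.1, 86.6]
force: [1.4, -0.1, -4.0]
finger_gap: 0.127
```

arm_command(
  deltas=[
    [0, 0, 0.01, 0, 0, 0, 1],
    [0, 0, 0.01, 0, 0, 0, 1],
    [0, 0, 0.02, 0, 0, 0, 1],
    [0, 0, 0.02, 0, 0, 0, 1],
    [0, 0, 0.03, 0, 0, 0, 1],
  ],
)

```text
time_s: 23.35
eef_pos: [0.6641, -0.1125, 0.1858]
ee_rot: [-179.9, 0.2, 86.6]
force: [1.3, -0.7, 3.8]
finger_gap: 0.124
```

arm_command(
  deltas=[
    [0, 0, 0.01, 0, 0, 0, 1],
    [0, 0, 0.01, 0, 0, 0, 1],
    [0, 0, 0.02, 0, 0, 0, 1],
    [0, 0, 0.02, 0, 0, 0, 1],
    [0, 0, 0.02, 0, 0, 0, 1],
  ],
)

```text
time_s: 23.85
eef_pos: [0.6644, -0.1126, 0.1857]
ee_rot: [-180.0, 0.2, 86.6]
force: [1.0, -0.1, 6.7]
finger_gap: 0.125
```

Contact is at the expected home height (z 0.1857, expected 0.1854), about 10 N net. I'll release.

arm_command(
  deltas=[
    [0, 0, 0, 0, 0, 0, 1],
    [0, 0, 0, 0, 0, 0, 1],
    [0, 0, 0, 0, 0, 0, 1],
    [0, 0, 0, 0, 0, 0, 0.86],
    [0, 0, 0, 0, 0, 0, 0.84],
  ],
  force=5,
)

```text
time_s: 24.35
eef_pos: [0.6638, -0.1124, 0.1845]
ee_rot: [-179.8, 0.1, 86.6]
force: [1.9, -0.1, 1.2]
finger_gap: 0.156
```

arm_command(
  deltas=[
    [0, 0, 0, 0, 0, 0, 0.8],
    [0, 0, 0, 0, 0, 0, 0.7],
    [0, 0, 0, 0, 0, 0, 0.6],
    [0, 0, 0, 0, 0, 0, 0.5],
    [0, 0, 0, 0, 0, 0, 0.5],
  ],
)

```text
time_s: 24.85
eef_pos: [0.6638, -0.1124, 0.1846]
ee_rot: [-179.8, 0.1, 86.6]
force: [-0.9, 0.2, 0.1]
finger_gap: 0.478
```

arm_command(
  deltas=[
    [0, 0, 0, 0, 0, 0, 0.4],
    [0, 0, -0.3, 0, 0, 0, 0.4],
    [0, 0, -0.8, 0, 0, 0, 0.4],
    [0, 0, -1.6, 0, 0, 0, 0.4],
    [0, 0, -2.4, 0, 0, 0, 0.4],
  ],
)

```text
time_s: 25.35
eef_pos: [0.6641, -0.1123, 0.259]
ee_rot: [-179.9, 0.2, 86.6]
force: [-0.0, -0.4, -0.0]
finger_gap: 0.6
```

arm_command(
  deltas=[
    [-1, 0, -0.6, 0, 0, 0, 0.4],
    [-2, 0, -1.2, 0, 0, 0, 0.4],
    [-3, 0, -1.8, 0, 0, 0, 0.4],
    [-4, 0, -1.8, 0, 0, 0, 0.4],
    [-5, 0, -1.8, 0, 0, 0, 0.4],
  ],
)

```text
time_s: 25.85
eef_pos: [0.6552, -0.2631, 0.3135]
ee_rot: [-180.0, 0.2, 86.6]
force: [-0.1, -0.1, 0.3]
finger_gap: 0.603
```

arm_command(
  deltas=[
    [-0.5, -1, 0, 0, 0, 0, 0.4],
    [-1, -2, 0, 0, 0, 0, 0.4],
    [-1, -3, 0, 0, 0, 0, 0.4],
    [-1, -4, 0, 0, 0, 0, 0.4],
    [-1, -4, 0, 0, 0, 0, 0.4],
  ],
)

```text
time_s: 26.35
eef_pos: [0.5314, -0.2848, 0.3137]
ee_rot: [-179.9, 0.2, 86.5]
force: [-0.2, -0.7, -0.2]
finger_gap: 0.601
```

Run:
```python
from h import *
from rim import rim
s=telemetry.read_state();print(s['eef_pos'],s['force'],s['qd'].round(2))
o=[]
for n,w in(('side',(130,230,270,370)),('top',(130,230,310,410))):
    b=shot(n); P,ok=b['P'],b['ok']; o.append(cv2.resize(b['color'][w[0]:w[1],w[2]:w[3]],(400,400)))
    m=ok&(np.hypot(P[...,0]-.664,P[...,1]+.112)<.045)&(P[...,2]>.160)&(P[...,2]<.183)
    Q=P[m]; k=np.linalg.lstsq(np.c_[Q[:,:2]-[.664,-.112],np.ones(len(Q))],Q[:,2],rcond=None)[0]
    print(n,'flange tilt',np.degrees(k[:2]).round(1),'z',k[2].round(4),len(Q),'rimfit',rim(P,ok,(.664,-.112),.16,.183,R0=(.045,.065)))
    m=ok&(np.hypot(P[...,0]-.664,P[...,1]+.112)<.05)&(P[...,2]>.195)&(P[...,2]<.23); print('bar',np.median(P[m],0).round(4),m.sum())
cv2.imwrite('pics/g7.png',np.hstack(o)[:,:,::-1])
```

```text
[ 0.53144617 -0.28479568  0.31372968] [-0.23300131 -0.74126385 -0.2184593 ] [ 1.57  3.17 -4.7   0.55  0.33  1.42]
side flange tilt [0.2 0.2] z 0.1752 160 rimfit (array([ 0.6661, -0.1076]), np.float64(0.0527), array([ 0.2, -0.5]), np.float64(0.1746), 135)
bar [ 0.6638 -0.1035  0.2096] 67
top flange tilt [-1.2 -0.4] z 0.1731 303 rimfit (array([ 0.6624, -0.1127]), np.float64(0.052), array([0.4, 0.6]), np.float64(0.1738), 212)
bar [ 0.6608 -0.1098  0.2109] 68
```

View pics/g7.png

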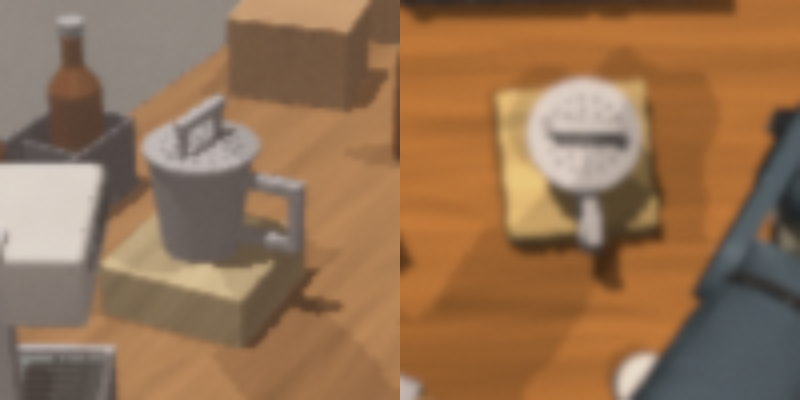

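The flange lies flat on the rim all round (about 1° or less tilt, top at 0.173–0.175 m against 0.1725 m expected), and the robot is clear. Handing in.

```bash
python3 -c "
from rig import order; print(order.job_done())"
```

```text
the job is handed in; nothing more can be done
None
```

The jug is on the board with the filter insert seated in its mouth. I handed the job in at about 26 s of the 64 s allowed; it reported no verdict.

- **Jug:** I took it by the handle with the gripper leaning back 45°, lifted it 26 mm, carried it out to the stand's −y side, and set it down with light contact of about 5 N. While carried over the board it measured upright to about 1° from both cameras. After release its axis was about 2–5 mm from the board's centre.
- **Insert:** I took it by the bar and lowered it until it touched at the expected height (0.1857 m against 0.1854 m). Contact was about 10 N before I let go.
- **Last checks:** The flange looked flat all round. Tilt was 0.2–1.2°, and its top read 0.173 m (top camera) and 0.175 m (side camera) against about 0.1725 m expected. The gripper was empty and clear, with no force on it.
- **Disagreements:** The two cameras differ by about 4–5 mm in horizontal position and 2 mm in height, so I compared parts only within the same view. One rim fit of the released jug read 2.8° in the top view. The side view and an earlier top view gave under 1°, so I took it as noise.
- **Not re-measured:** I did not measure the loose bottles, jar and tin again at the end. I saw no contact with them.

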